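# Slide the rack home into the corner stop

## Robot

A 6-joint arm with a two-finger parallel gripper is mounted at the origin on a cart in front of the work surface, level with it; the furniture and walls round the work are solid. World frame = base frame: x ahead of the robot, y to its left, z up, the work surface at z = 0. Lengths are in m, angles in rad, forces in N, time in s.
With the tool pointing down it reaches from about 0.375 to 0.925 m from the base axis. Payload 5.7 kg.
Tool frame: the origin (TCP) lies midway between the tips of the shut fingers; the grasp point (between the pads) lies 19 mm behind it; z points along the fingers, y is the line along which they close (so a half turn about z gives the same grasp; the last joint's range is limited). The gripper opens to 88 mm and grips with 3 to 60 N. Pads are 20 mm wide; open, the fingers measure 115 mm over their backs; the gripper's body (75 mm by 178 mm) begins 61 mm behind the grasp point.
Start: joints at [1.149, 0.359, 1.51, -0, 1.272, -0.115], TCP at [0.181, 0.572, 0.223] pointing down, gripper open.
Joint ranges: [-2.97, 2.97], [-1.01, 2.36], [0.21, 2.38], [-0.96, 4.11], [0.2, 2.71], [-2.98, 2.98]. Speed limits (rad/s): [2.39, 2.39, 3.14, 3.14, 3.14, 3.14].

## Interface

Orientations are given as a unit quaternion [x, y, z, w].
In Python, from bench import move_ptp, servo_line, goto_joints, move_gripper, sleep, inverse_kinematics, capture, PlanningError, close_job, spot_in, silhouettes, current_clock, current_joint_pos, current_qvel, current_joint_torque, current_position, current_orientation, current_force, current_torque, current_finger_gap, current_grip_force gives the robot as it stands. Calls block until the motion is done:
- move_ptp(position, orientation): joint-space move of the TCP to a pose.
- servo_line(position, orientation=None, rate=0.15, contact_N=None): straight line of the TCP; orientation=None keeps the orientation; rate is the mean speed in m/s. With contact_N (N) it stops when the force on the tool has changed by that much, and returns True; else False.
- goto_joints(angles): joint-space move.
- move_gripper(opening): finger opening in m; the grip force is fixed at half the most; returns when the fingers have stopped.
- sleep(seconds).
- inverse_kinematics(position, orientation): joint angles nearest the present ones, or None.
- capture(name): name is "scene" or "top" or "wrist"; returns a dict with "image" (420x560x3 uint8, blue, green, red), "range_z" (420x560 float32, m along the optical axis (not along the pixel's ray), 0 where there is no reading), "intrinsics" (3x3 intrinsics, pixels), "R" (3x3) and "t" (3): a world point X has camera coordinates R X + t. Camera axes: x right, y down, z forward; pixel columns grow to the right and rows downward; lengths in m; the calibration is good to about 2 mm. A picture is of the moment at which its call begins.
A pose or a line that the arm cannot do raises PlanningError and nothing moves.
- close_job(): hands the job in; it is judged then, once.
Trained networks look in the newest picture that a camera, given by its name, has taken for a name from the list of things; names that differ only in an ending like _2 or _b are one class to them, and where a whole thing is asked for, a point or a joint stands for the part that bears it (a point fixed in the world has none). Each returns a list of dicts, best first, with "conf" (0 to 1); they miss things now and then, are a little off and sometimes report something else, mostly with a low value. They report only what shows in the picture. A call takes as long as a camera call. They do not tell look-alikes from the thing itself.
- spot_in(camera, query): "xy" ([column, row] in pixels, amid what is visible of it).
- silhouettes(camera, query): "region" (420x560 bool, what is visible of it) and "xy" ([column, row] in pixels, amid what is visible of it).
Readings, each from a call of its own:
- current_clock(): time.
- current_joint_pos(): joint angles.
- current_qvel(): joint speeds.
- current_joint_torque(): joint torques, N m.
- current_position(): TCP position.
- current_orientation(): TCP orientation.
- current_force(): force on the tool from outside, world axes, zero at the start.
- current_torque(): the same for the moment, N m.
- current_finger_gap(): finger opening in m.
- current_grip_force(): force on a finger pad.
Only numpy, scipy, OpenCV 4.12 (cv2) and the standard library are available. Lean on these libraries where they do the work, as an engineer would, in place of code of your own. Each camera call takes 0.05 s, during which the arm holds its last target. There are 200 camera calls.

## Task

Push the loose cuvette rack (the low, open-topped oblong rack standing in front of the metal corner stop) along the worktop until it sits fully home in the corner: one long side flush against the long rail and one end against the short rail. Only push it with the fingers, do not pick it up, and leave the bottle, the vial and the roll of tape where they stand.

Things in the scene. Friction and masses are not known exactly. Their poses are not given: they have to be found in the camera images.
- rack: Open oblong rack, 44 (x) by 110 (y) by 30 mm high, 0.1 to 0.21 kg. Origin: centre of its underside, z up. Base plate 4 mm, full end walls; the long sides are only a rim at z 22 to 30 mm, 1 mm in from the base edge, open below it: fingertips 15 mm above the worktop meet the rim. Both ends alike, may be seated either way round. Starts turned up to 0.45 rad from the rail.
- corner_stop: Two plain aluminium rails, 12 mm thick, 18 mm high, fixed to the worktop at a right angle. Origin: inner corner, on the worktop. The long rail runs 220 mm along -y, inner face at x = 0; the short rail 75 mm along -x, inner face at y = 0. Fully home, the rack's origin is at x = -22, y = -55 mm in this frame, its long sides along y. Frame turned -0.15 to 0.20 rad from the world's.
- amber_bottle: A loose closed bottle, 48 mm across and 98 mm high, left of the short rail. Origin at the centre of its underside. Leave it.
- capped_vial: A loose capped vial, 28 mm across and 60 mm high, behind the long rail. Origin at the centre of its underside. Leave it.
- tape: A loose roll of tape lying flat, 68 mm across and 19 mm high, in front of and to the left of the short rail. Origin at the centre of its underside. Leave it.
Things that resemble listed ones, but are neither listed nor needed, are in the scene too. What is shaped like the rack but red or white is not meant.

How it is judged:
At the end, for the whole second after the job is handed in: The rack stands flat and still on the worktop with its origin within 3.5 mm of fully home, square to both rails (no gap over 3.5 mm at its middle), its long side within 0.04 rad of the long rail; bottle, vial and tape are within 15 mm of where they stood (x of rack in the frame of corner_stop between -0.0255 and -0.019 m and y of rack in the frame of corner_stop between -0.0585 and -0.052 m and angle between the y axis of rack and the y axis of corner_stop, either way round below 0.04 rad and height (world z) of rack below 0.003 m and angle between rack's own z axis and vertical below 0.04 rad and linear speed of rack below 0.005 m/s and distance of each of amber_bottle, capped_vial, tape from where it was at the start of the episode below 0.015 m); the robot touches nothing.
It fails at once if the rack is lifted (its origin over 12 mm above the worktop) (height (world z) of rack above 0.012 m).
It fails at once if the rack is tipped by more than 0.25 rad (angle between rack's own z axis and vertical above 0.25 rad).
It fails at once if the bottle is moved more than 15 mm (distance of amber_bottle from where it was at the start of the episode above 0.015 m).
It fails at once if the vial is moved more than 15 mm (distance of capped_vial from where it was at the start of the episode above 0.015 m).
It fails at once if the roll of tape is moved more than 15 mm (distance of tape from where it was at the start of the episode above 0.015 m).
It also fails if it takes over 64 s, if anything falls off the work surface, if the arm or the gripper's body presses on something with over 40 N, if the wrist force passes 120 N, or if a joint passes its speed limit or range.

## Working session

There is one attempt and no reset: what is moved stays moved. The work goes in short steps, each a Python script; the robot and the scene stay as the last script left them, time stands still between calls to the robot, and variables do not carry over. Pictures are saved under pics/ and viewed, at most 10 in all, crops included, and the job is handed in when it is done.

```bash
mkdir -p pics; ls; python3 - <<'E'
from bench import *
import cv2,numpy as np
for n in("top","scene"):
    c=capture(n);cv2.imwrite(f"pics/{n}0.png",c["image"])
    K,R,t=c["intrinsics"],c["R"],c["t"]
    print(n,"cam",(-R.T@t).round(3))
    for q in("rack","corner_stop","amber_bottle","capped_vial","tape"):
        for s in spot_in(n,q):
            u,v=s["xy"];z=c["range_z"][int(v),int(u)]
            print(q,round(s["conf"],2),np.round(s["xy"]),(R.T@(z*np.linalg.inv(K)@[u,v,1]-t)).round(3))
print(current_orientation(),current_clock())
E
```

```text
pics
top cam [0.543 0.105 0.958]
rack 0.75 [161. 260.] [0.495 0.373 0.029]
rack 0.63 [399. 288.] [ 0.431 -0.183  0.031]
rack 0.62 [332. 257.] [ 0.502 -0.028  0.028]
rack 0.57 [279. 139.] [0.79  0.101 0.006]
corner_stop 0.67 [276. 208.] [0.618 0.107 0.021]
corner_stop 0.19 [213. 204.] [0.621 0.245 0.092]
amber_bottle 0.76 [211. 203.] [0.623 0.247 0.099]
capped_vial 0.43 [286. 184.] [0.672 0.082 0.058]
tape 0.95 [228. 271.] [ 0.467  0.222 -0.   ]
tape 0.51 [211. 205.] [0.619 0.249 0.098]
scene cam [-0.026 -0.653  0.937]
rack 0.94 [180. 187.] [0.512 0.383 0.001]
rack 0.72 [300. 330.] [ 0.433 -0.194  0.026]
rack 0.68 [326. 193.] [0.782 0.085 0.025]
rack 0.61 [276. 272.] [ 0.512 -0.027  0.002]
corner_stop 0.94 [285. 227.] [0.619 0.064 0.015]
amber_bottle 0.97 [240. 182.] [0.61  0.234 0.062]
capped_vial 0.64 [296. 210.] [0.677 0.086 0.023]
tape 0.96 [207. 225.] [ 0.486  0.216 -0.005]
[ 1.52801371e-01  9.88256920e-01 -2.88438833e-05  1.25502014e-06] 0.6
```

View pics/top0.png

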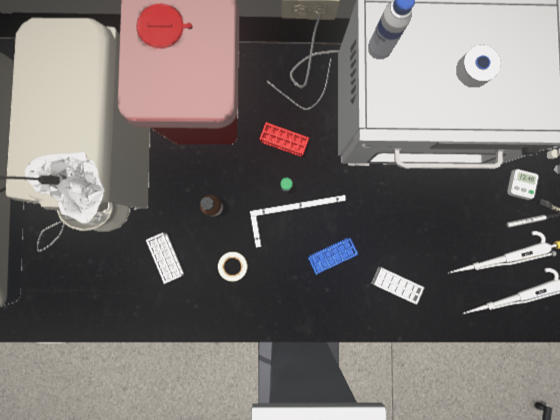

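```bash
python3 -c "
import cv2;i=cv2.imread('pics/top0.png');cv2.imwrite('pics/crop.png',cv2.resize(i[170:320,170:370],None,fx=4,fy=4))"
```

```text
(no output)
```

View pics/crop.png

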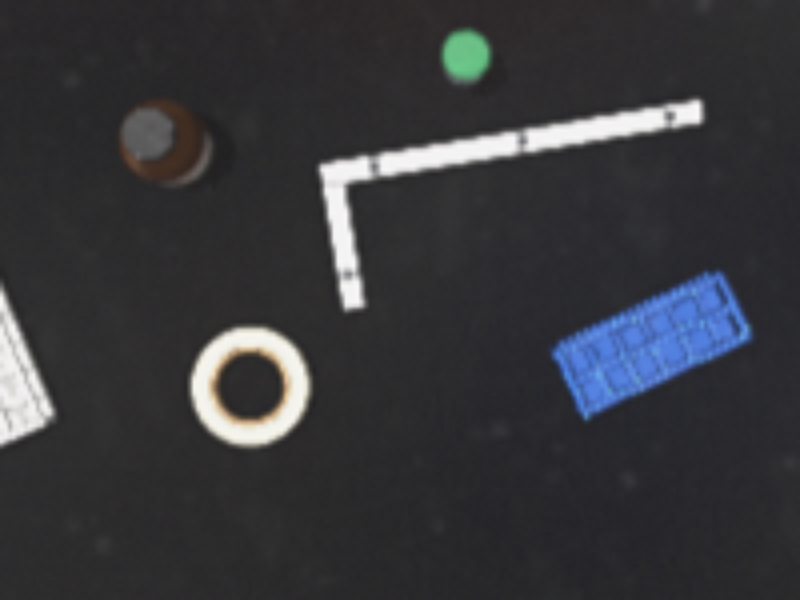

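Candidates are white (161,260), white (399,288), red (279,139) and blue (332,257). The blue one is the only one that is not red or white, and it stands in front of the corner stop at (253,213). The crop confirms this. Next I measure the rack and stop poses.

```bash
cat > h.py <<'E'
from bench import *
import cv2,numpy as np
def plane(c,m,z):
    v,u=np.nonzero(m);K,R,t=c["intrinsics"],c["R"],c["t"]
    d=R.T@np.linalg.inv(K)@np.vstack([u,v,np.ones(len(u))]);o=-R.T@t
    return (o[:2,None]+d[:2]*(z-o[2])/d[2]).T
def rect(P):
    (c,s,_)=cv2.minAreaRect((P*1000).astype(np.float32));b=cv2.boxPoints((c,s,_))/1000
    e=[b[1]-b[0],b[2]-b[1]];l=max(e,key=np.linalg.norm)
    a=np.arctan2(l[1],l[0]);a=a%np.pi   # long axis, 0..pi
    return np.array(c)/1000,a,sorted(s)
def big(m):
    n,l,s,_=cv2.connectedComponentsWithStats(m.astype(np.uint8));return l==1+np.argmax(s[1:,4])
def rack(cam="top"):
    c=capture(cam);i=c["image"].astype(int)
    return rect(plane(c,big((i[...,0]-i[...,2]>50)),.030))
def stop(cam="top"):
    c=capture(cam);i=c["image"].astype(int);m=i.min(2)>140
    z=np.zeros_like(m);z[185:260,245:355]=1;m=big(m&z)
    P=plane(c,m,.018)
    cv2.imwrite("pics/m.png",m*255)
    # fit: outer boundary rotated -> long rail by extents, refine angle by min hull rect of the far part
    far=P[P[:,1]<P[:,1].max()-.03];a=rect(far)[1]          # direction of long rail
    th=a-np.pi/2
    Rm=np.array([[np.cos(th),-np.sin(th)],[np.sin(th),np.cos(th)]]);Q=P@Rm
    # outer corner: x max, y max -> 12 mm thick rails
    return Rm@np.array([Q[:,0].max()-.012,Q[:,1].max()-.012]),th,np.ptp(Q,axis=0)
def quat(psi):
    a=(psi+np.pi/2)/2;return [np.cos(a),np.sin(a),0,0]
E
python3 - <<'E'
from h import *
o,th,e=stop();print("stop",o,th,e)
c,a,s=rack();print("rack",c,a-np.pi/2,s)
Rm=np.array([[np.cos(th),-np.sin(th)],[np.sin(th),np.cos(th)]]);print("in stop",Rm.T@(c-o),a-np.pi/2-th)
f=[current_force().copy() if hasattr(current_force(),'copy') else current_force() for _ in range(3)];print(f,current_position(),current_clock())
E
```

```text
stop [0.60292295 0.15561339] 0.17245686 [0.0887256  0.23275653]
rack [ 0.50743796 -0.02810091] 0.43739378 [47.03828811645508, 112.98674011230469]
in stop [-0.12559456 -0.16460357] 0.26493692
[array([ 0.35521449, -0.01203822,  0.23083498]), array([ 0.35521449, -0.01203822,  0.23083498]), array([ 0.35521449, -0.01203822,  0.23083498])] [0.18119643 0.57196192 0.22266473] 0.7[ WARN:0@0.255] global loadsave.cpp:1063 imwrite_ Unsupported depth image for selected encoder is fallbacked to CV_8U.
```

```bash
cat >> h.py <<'E'
O=np.array([.6029,.1556]);TH=.1725
RM=np.array([[np.cos(TH),-np.sin(TH)],[np.sin(TH),np.cos(TH)]])
Z=.0025
def W(p,z=Z): return [*(O+RM@np.array(p)),z]
def look():
    c,a,s=rack();return (RM.T@(c-O)).round(4),round(a-np.pi/2-TH,3),np.round(s,1)
def side(p,yaw,off):  # TCP (stop frame) pushing long side of a rack at p
    return np.array(p)-(.022+.010+off)*np.array([np.cos(yaw),np.sin(yaw)])
E
python3 - <<'E'
from h import *
q=lambda y:quat(np.pi/2+TH+y)
p0=np.array([-.1256,-.1646]);y0=.265
s=side(p0,y0,.015)
move_ptp(W(s,.15),q(y0)); move_gripper(.06)
servo_line(W(s,.03),q(y0),.12); servo_line(W(s),q(y0),.04)
print(current_position(),W(s),current_force(),current_clock())
p1=np.array([-.034,-.152])
for k in np.linspace(0,1,6):
    y=y0*(1-k);p=p0+(p1-p0)*k
    servo_line(W(side(p,y,0)),q(y),.06)
print(current_force(),current_clock(),look())
cv2.imwrite("pics/a.png",capture("top")["image"][150:330,170:400].repeat(3,0).repeat(3,1))
E
```

```text
[ 0.46485775 -0.04803506  0.00244982] [np.float64(0.4648437155416487), np.float64(-0.04802862123109519), 0.0025] [-0.11980568  0.2002648   0.43420996] 5.7417
[-0.07384423 -0.64908825 -0.73081786] 8.4417 (array([ 0.4524, -0.4495]), np.float32(-0.154), array([23.2, 47.4]))
```

View pics/a.png

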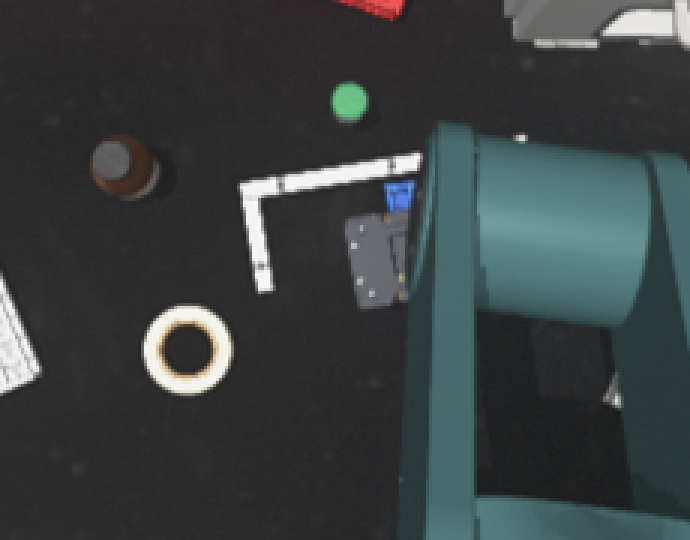

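The rack's visible end (crop 398,195) is now parallel to the long rail, a few mm short of it. I'll press it gently home, back off, and look.

```bash
python3 - <<'E'
from h import *
q=quat(np.pi/2+TH)
h=servo_line(W(side([-.016,-.152],0,0)),q,.015,contact_N=3)
P=RM.T@(np.array(current_position())[:2]-O);print(h,P,"rack x est",P[0]+.032,current_force())
servo_line(W(P-[.03,0]),q,.08); servo_line(W(P-[.03,0],.12),q,.2)
move_ptp(W([-.12,-.35],.2),quat(TH))
print(look(),current_clock())
cv2.imwrite("pics/b.png",capture("top")["image"][150:330,170:400].repeat(3,0).repeat(3,1))
E
```

```text
True [-0.05575041 -0.15187125] rack x est -0.02375041164227403 [-0.33751163 -0.15637912  0.525046  ]
(array([-0.0236, -0.1562]), np.float32(0.007), array([ 44.2, 113.2])) 11.7417
```

View pics/b.png

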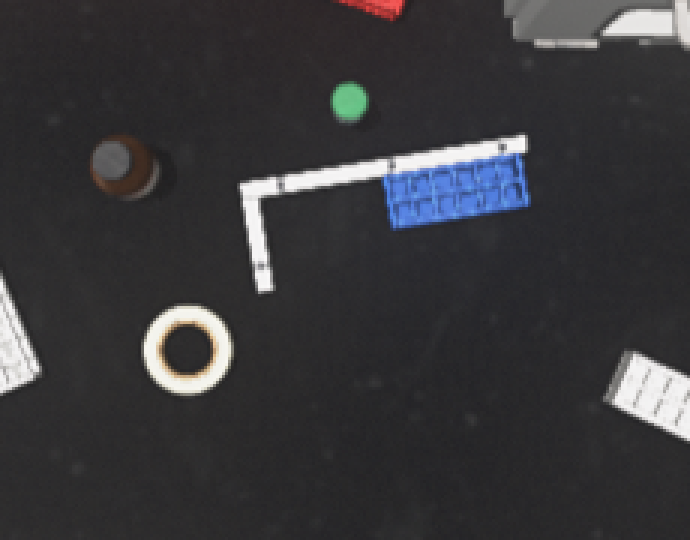

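The rack lies along the long rail (crop 385–528, 150–228). Now I push its far end along the rail.

```bash
python3 - <<'E'
from h import *
q=quat(TH);x=-.025
move_gripper(.006)
ys=-.156-.055-.010-.02
move_ptp(W([x,ys],.1),q); servo_line(W([x,ys],.03),q,.12); servo_line(W([x,ys]),q,.04)
f0=np.array(current_force())
h=servo_line(W([x,-.062-.065]),q,.05,contact_N=12)
print(h,RM.T@(np.array(current_position())[:2]-O),np.array(current_force())-f0)
h=servo_line(W([x,-.049-.065]),q,.012,contact_N=4)
P=RM.T@(np.array(current_position())[:2]-O);print(h,P,"rack y est",P[1]+.065,np.array(current_force())-f0)
servo_line(W(P-[0,.03]),q,.08); servo_line(W(P-[0,.03],.12),q,.2)
move_ptp(W([-.12,-.35],.2),q)
print(look(),current_clock())
cv2.imwrite("pics/c.png",capture("top")["image"][150:330,170:400].repeat(3,0).repeat(3,1))
E
```

```text
False [-0.02464674 -0.12700448] [-0.67785388  0.34525482  0.49836984]
True [-0.02484581 -0.12353131] rack y est -0.058531314401734716 [ 0.0818819  -1.16185841  0.97072021]
(array([-0.0239, -0.0559]), np.float32(0.014), array([ 44.9, 111.2])) 20.2417
```

View pics/c.png

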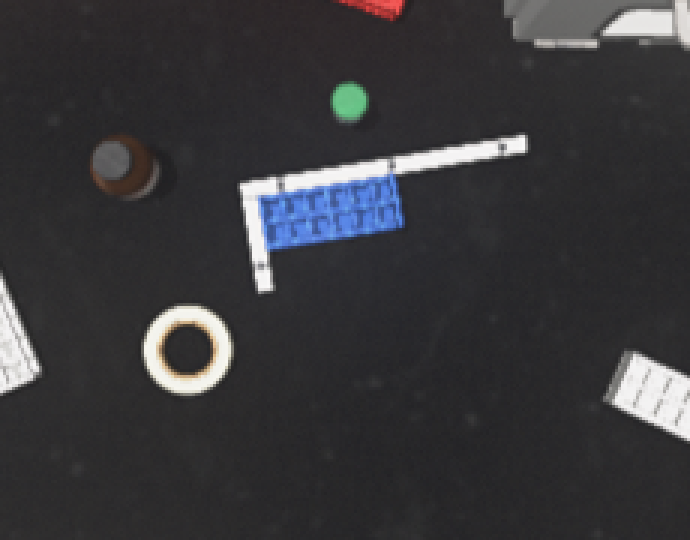

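The rack looks home. I'll confirm with slightly firmer nudges on the side and the end, comparing the stopping points.

```bash
python3 - <<'E'
from h import *
def nudge(p,d,psi,gap,N):
    d=np.array(d);p=np.array(p);q=quat(psi);move_gripper(gap);s=p-.02*d
    move_ptp(W(s,.1),q);servo_line(W(s,.02),q,.12);servo_line(W(s),q,.04)
    servo_line(W(p-.004*d),q,.05)
    h=servo_line(W(p+.010*d),q,.012,contact_N=N)
    P=RM.T@(np.array(current_position())[:2]-O);print(h,P,current_force())
    servo_line(W(P-.03*d),q,.08);servo_line(W(P-.03*d,.12),q,.2)
nudge([-.0555,-.056],[1,0],np.pi/2+TH,.05,7)
nudge([-.025,-.1235],[0,1],TH,.006,7)
move_ptp(W([-.12,-.35],.2),quat(TH))
print(look(),current_clock())
c=capture("top");K,R,t=c["intrinsics"],c["R"],c["t"]
for q in("amber_bottle","capped_vial","tape"):print(q,[np.round(s["xy"]) for s in spot_in("top",q)][:1])
cv2.imwrite("pics/d.png",c["image"][190:250,240:340].repeat(7,0).repeat(7,1))
E
```

```text
True [-0.05598569 -0.05586107] [0.52633061 0.18511191 0.13128196]
True [-0.02511991 -0.12353775] [ 0.63271367 -1.03449615  1.25679734]
(array([-0.0239, -0.0559]), np.float32(0.014), array([ 44.9, 111.2])) 32.9
amber_bottle [array([210., 204.])]
capped_vial [array([286., 183.])]
tape [array([229., 273.])]
```

View pics/d.png

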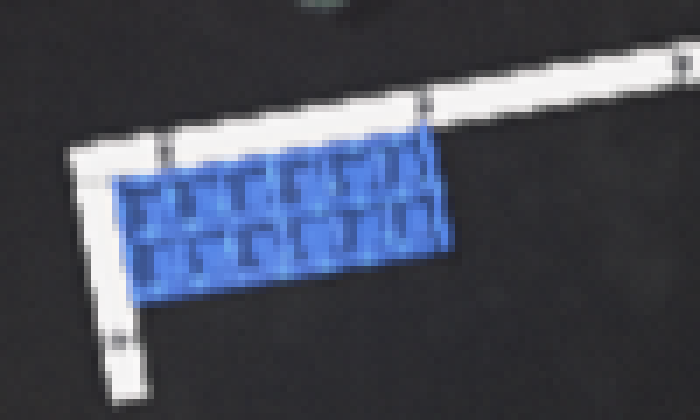

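The firmer nudges stopped at the same points, which means hard contact with both rails. No gap shows at either rail (crop corner 115,178), and the bottle, vial and tape have not moved.

```bash
python3 -c "
from bench import *
print(close_job())"
```

```text
the job is handed in; nothing more can be done
None
```

I pushed the blue rack fully home against both rails, left the bottle, vial and tape where they stood, and handed the job in at about 33 s of the 64 s allowed; no verdict was returned.

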